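# Find the loaded sample jar and show it to the code reader

### The job

Two identical sealed jars stand in the rack and one is clearly heavier: lift the jar in the blue-ringed place clear of the rack, feel its weight for a moment and set it back, then do the same with the jar in the yellow-ringed place. Show the heavier jar to the blue code reader: hold it upright and still over the orange spot, its middle level with the reader's window, while the lighter jar stands back in its own place, and finish while still holding it there (the heavier jar need not be set back first if it is the one in hand). Keep the jars upright, do not touch the reader, and leave the two vials and the flask where they stand.

Things in the scene. Friction and masses are not known exactly. Their poses are not given: they have to be found in the camera images.
- rack: Fixed grey plastic rack, 100 (x) x 250 (y) x 20 mm high, lying flat on the bench. Origin: centre of its underside; y along its length. Two round sockets, 58 mm wide and 12 mm deep with a 2 mm chamfer, 130 mm apart, each ringed in colour on the rack's top.
- blue_place (a point): Centre of the floor of the blue-ringed socket, 8 mm above the bench, at +65 mm along the rack's y. Axes as the rack's.
- yellow_place (a point): Centre of the floor of the yellow-ringed socket, 8 mm above the bench, at -65 mm along the rack's y. Axes as the rack's.
- jar_1: The jar that starts in the blue-ringed place: rigid opaque white cylinder 52 mm in diameter, 95 mm high, green band, black cap (the top 21 mm, same diameter), closed for good. Origin: centre of its underside, z up along its axis. It stands on the socket's floor, its top 103 mm above the bench. One jar weighs 0.46 to 0.60 kg, the other 0.15 to 0.21 kg, drawn anew every time.
- jar_1_middle (a point): Middle of jar_1 on its axis, 47.5 mm above its underside.
- jar_2: The jar that starts in the yellow-ringed place; outwardly identical to jar_1. Inside each jar a loose unseen insert gives the weight; it has about 1.5 mm of play to the sides and can rattle.
- jar_2_middle (a point): Middle of jar_2 on its axis, 47.5 mm above its underside.
- reader: Fixed code reader. Origin: on the bench under the centre of the orange spot (48 mm wide) on its grey base plate (100 x 190 x 10 mm, y from -150 to +40 mm). Blue head (82 mm along x, y from -135 to -77 mm, 90 to 160 mm above the bench) on a post; its black window, 76 mm from the spot's centre, faces +y, over the spot.
- reader_focus (a point): Point 125 mm above the bench straight over the centre of the orange spot, level with the window's centre: where the middle of the heavier jar belongs. Axes as the reader's.
- pink_vial: Loose pink vial with white cap, 26 mm in diameter, 56 mm high, standing; leave it. Origin: centre of its underside.
- amber_vial: Loose amber vial with white cap, 26 mm in diameter, 56 mm high, standing; leave it. Origin: centre of its underside.
- flask: Loose conical glass flask, 74 mm wide at the foot, 98 mm high, standing; leave it. Origin: centre of its underside.
Not all that is in view belongs to the job. Leave any pink or red look-alike of the jar_2 alone.

How it is judged:
On the way, in this order (a step that is already met when the one before it is completed fails the run):
1. the jar of the blue-ringed place is held lifted clear of the rack (its underside 25 mm or more above the rack's top) while the other stands in its place (z of jar_1 in the frame of rack above 0.045 m and contact force between the fingers and jar_1 above 1 N and horizontal distance between jar_2 and yellow_place below 0.008 m and z of jar_2 in the frame of yellow_place below 0.005 m and angle between jar_2's own z axis and vertical below 0.12 rad), for 0.3 s.
2. the jar of the yellow-ringed place is held lifted clear of the rack (its underside 25 mm or more above the rack's top) while the other stands back in its place (z of jar_2 in the frame of rack above 0.045 m and contact force between the fingers and jar_2 above 1 N and horizontal distance between jar_1 and blue_place below 0.008 m and z of jar_1 in the frame of blue_place below 0.005 m and angle between jar_1's own z axis and vertical below 0.12 rad), for 0.3 s.
At the end, for the whole second after the job is handed in: The heavier jar (the one with the steel insert) is held in the fingers, upright within 0.2 rad, still, its middle within 25 mm sideways and 25 mm in height of reader_focus, not touching the reader; the lighter jar stands at rest, let go, on the floor of its own socket, within 8 mm of the centre (((horizontal distance between steel_insert_c0 and jar_1 below 0.02 m and distance between steel_insert_c0 and jar_1_middle below 0.05 m and horizontal distance between jar_1_middle and reader_focus below 0.025 m and z of jar_1_middle in the frame of reader_focus between -0.025 and 0.025 m and angle between jar_1's own z axis and vertical below 0.2 rad and contact force between the fingers and jar_1 above 1 N and contact force between jar_1 and reader below 0.1 N and linear speed of each of jar_1, jar_2 below 0.02 m/s and horizontal distance between jar_2 and yellow_place below 0.008 m and z of jar_2 in the frame of yellow_place below 0.005 m and angle between jar_2's own z axis and vertical below 0.12 rad and contact force between the fingers and jar_2 below 0.1 N) or (horizontal distance between steel_insert_c0 and jar_2 below 0.02 m and distance between steel_insert_c0 and jar_2_middle below 0.05 m and horizontal distance between jar_2_middle and reader_focus below 0.025 m and z of jar_2_middle in the frame of reader_focus between -0.025 and 0.025 m and angle between jar_2's own z axis and vertical below 0.2 rad and contact force between the fingers and jar_2 above 1 N and contact force between jar_2 and reader below 0.1 N and linear speed of each of jar_2, jar_1 below 0.02 m/s and horizontal distance between jar_1 and blue_place below 0.008 m and z of jar_1 in the frame of blue_place below 0.005 m and angle between jar_1's own z axis and vertical below 0.12 rad and contact force between the fingers and jar_1 below 0.1 N))); the arm keeps its last pose, push and grip.
It fails at once if pink vial displaced by more than 20 mm or knocked over (distance of pink_vial from where it was at the start of the episode above 0.02 m or angle between pink_vial's own z axis and vertical above 0.5 rad).
It fails at once if amber vial displaced by more than 20 mm or knocked over (distance of amber_vial from where it was at the start of the episode above 0.02 m or angle between amber_vial's own z axis and vertical above 0.5 rad).
It fails at once if flask displaced by more than 20 mm or knocked over (distance of flask from where it was at the start of the episode above 0.02 m or angle between flask's own z axis and vertical above 0.5 rad).
It fails at once if a jar tipped by more than 0.5 rad (angle between any of jar_1, jar_2's own z axis and vertical above 0.5 rad).
It fails at once if the reader touched (contact force between reader and the arm above 1 N or contact force between reader and the fingers above 1 N or contact force between reader and jar_1 above 1 N or contact force between reader and jar_2 above 1 N).
It also fails if it takes over 72 s, if anything falls off the work surface, if the arm or the gripper's body presses on something with over 40 N, if the wrist force passes 120 N, or if a joint passes its speed limit or range.

### The arm

A 6-joint arm with a two-finger parallel gripper is mounted at the origin on the work surface. World frame = base frame: x ahead of the robot, y to its left, z up, the work surface at z = 0. Lengths are in m, angles in rad, forces in N, time in s.
With the tool pointing down it reaches from about 0.425 to 0.95 m from the base axis. Payload 3.5 kg.
Tool frame: the origin (TCP) lies midway between the tips of the shut fingers; the grasp point (between the pads) lies 19 mm behind it; z points along the fingers, y is the line along which they close (so a half turn about z gives the same grasp; the last joint's range is limited). The gripper opens to 85 mm and grips with 20 to 120 N. Pads are 22 mm wide; open, the fingers measure 114 mm over their backs; the gripper's body (76 mm by 85 mm) begins 54 mm behind the grasp point. The pads swing forward as they close: fully open they stand 13 mm farther back than shut.
Start: joints at [1.17, 0.286, 1.577, -0, 1.279, -0.15], TCP at [0.167, 0.654, 0.231] pointing down, gripper open.
Joint ranges: [-2.77, 2.77], [-0.9, 2.22], [0.21, 2.48], [-1.53, 4.67], [0.24, 2.81], [-2.84, 2.84]. Speed limits (rad/s): [2.79, 2.79, 3.14, 3.14, 3.14, 3.14].

### API

Orientations are given as a unit quaternion [x, y, z, w].
In Python, from plant import ctrl gives the robot as it stands.
- The arm moves only by the tool send_rows, never from a script. Its argument "series" is a list that holds one entry, the list of rows, each a list of 7 numbers: the shift along the tool's x, y, z in cm, then the turn, a rotation vector about the tool's x, y, z in rad, then the opening, from -1 (shut) to 1 (fully open). In form: [[[x, y, z, rx, ry, rz, jaw], ...]]. A call has 1 to 10 rows; each row shifts and turns the commanded pose from where the row before left it, along the tool's axes as they then stand; what a row does not reach is not made up. A row lasts 1/8 s, in which the tool goes at most 62.5 mm and 10.7 degrees, less where a joint would pass 70% of its speed; a pose out of reach is approached as far as the arm can. A call is refused whole if a number of a shift passes 6.25 or a number of a turn 0.188, either way. A call with a gripper value outside its range is refused whole. The fingers move at their own pace and stop on an object; "force" is the grip in N (left out, the last holds). Time passes only in rows, so rows that do not move let the fingers close. It gives the time, the measured TCP pose, the force, the opening and the grip force at its end, in the units of the state.
- ctrl.get_state(): the state, without advancing time (a new reading comes with each control period).
- ctrl.read_camera(name): name is "side" or "top"; returns a dict with "img" (420x560x3 uint8, red, green, blue), "fx", "fy", "cx", "cy" (pixels), "R" (3x3) and "t" (3): a world point X has camera coordinates R X + t. Camera axes: x right, y down, z forward; pixel columns grow to the right and rows downward; lengths in m; the calibration is good to about 2 mm. A picture is of the moment at which its call begins. There is no depth.
- ctrl.sign_off(): hands the job in; it is judged then, once.
The state is a dict: "time": time; "qpos": joint angles; "dq": joint speeds; "joint_efforts": joint torques, N m; "eef_pos": TCP position; "tcp_rot": TCP orientation; "contact_force": force on the tool from outside, world axes, zero at the start; "wrist_torque": the same for the moment, N m; "opening": opening from 0.0 (shut) to 1.0 (fully open); "finger_force": force on a finger pad.
Only numpy, scipy, OpenCV 4.12 (cv2) and the standard library are available. Lean on these libraries where they do the work, as an engineer would, in place of code of your own. Each camera call takes 0.05 s, during which the arm holds its last target. There are 200 camera calls.

## Working session

There is one attempt and no reset: what is moved stays moved. The work goes in short steps, Python scripts to look and compute and a tool call to move; the robot and the scene stay as the last step left them, time stands still between calls to the robot, and variables do not carry over. Pictures are saved under pics/ and viewed, at most 10 in all, crops included, and the job is handed in when it is done.

Besides the shell and the picture viewer there is one more tool, called as name([rows], argument=value, ...), one row to a line, values as JSON. send_rows: Moves the arm, as the interface text tells. Its arguments: {"type":"object","properties":{"series":{"type":"array"},"force":{"type":"number"}},"required":["series"]}

```bash
ls; mkdir -p pics
python3 - <<'E'
from plant import ctrl
import cv2,numpy as np
s=ctrl.get_state();print(s)
for n in("top","side"):
    c=ctrl.read_camera(n);cv2.imwrite(f"pics/{n}0.png",c["img"][:,:,::-1]);print(n,c["fx"],c["fy"],c["cx"],c["cy"],c["R"],c["t"])
    np.save(f"pics/{n}0.npy",c["img"])
E
```

```text
pics
{'time': 0.0, 'qpos': array([ 1.17001131e+00,  2.87172791e-01,  1.57817439e+00,  2.05033972e-05,
        1.27860249e+00, -1.50019344e-01]), 'dq': array([ 0.00059328,  0.00201428,  0.00092736,  0.00202638, -0.00076316,
        0.00040903]), 'joint_efforts': array([-1.02030037e-03, -4.05976152e+01, -2.92627949e+01, -2.10026578e-04,
        5.83627334e-03, -4.63519569e-06]), 'eef_pos': array([0.16721883, 0.65328251, 0.22994384]), 'tcp_rot': array([ 1.25057426e-01,  9.92148805e-01, -1.13143264e-03, -3.29921459e-04]), 'contact_force': array([-0.21779726, -0.20344192, -0.62113089]), 'wrist_torque': array([-0.01248269,  0.01149246, -0.00237775]), 'finger_force': 0.0, 'opening': 1.0016668703166003}
top 526.6439245661359 526.6439245661359 284.8064472566276 205.72177842374577 [[-0.01022197 -0.99964298 -0.02468645]
 [-0.997623    0.01187756 -0.06787693]
 [ 0.06814591  0.02393393 -0.99738824]] [0.03118987 0.56853215 1.04967804]
side 389.22235334084263 389.22235334084263 273.3329098666365 210.32827400886057 [[-0.89072424 -0.45427512 -0.01563436]
 [-0.23635998  0.49227657 -0.83773369]
 [ 0.38825801 -0.74249437 -0.54585513]] [0.5381222  0.22819509 0.57560284]
```

View pics/top0.png

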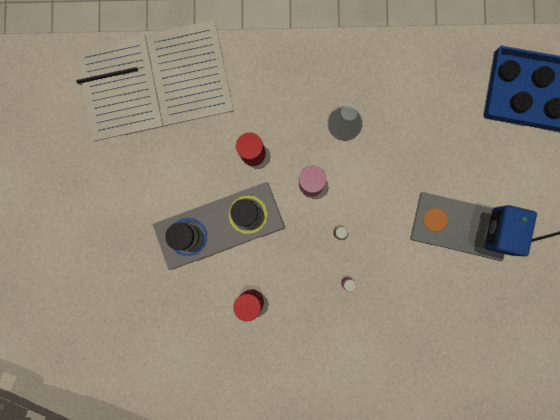

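View pics/side0.png

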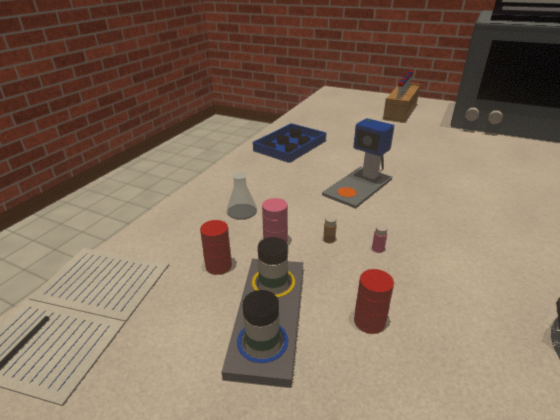

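Top view: the jars have black caps, at (180,236) in the blue ring and at (245,212) in the yellow ring. The look-alikes are red at (250,147) and (248,306) and pink at (313,180), all outside the rack, so I'll leave them. The orange spot is at (436,220), with the blue reader head at (512,230). The vials are at (341,232) amber and (348,284) pink, and the flask at (346,120).

```bash
cat > h.py <<'E'
import cv2,numpy as np
from plant import ctrl
from scipy.spatial.transform import Rotation as Rot
def ray(c,uv,z):
    d=c["R"].T@np.array([(uv[0]-c["cx"])/c["fx"],(uv[1]-c["cy"])/c["fy"],1.]);o=-c["R"].T@c["t"]
    return o+d*(z-o[2])/d[2]
def blob(img,lo,hi,box):
    h=cv2.cvtColor(img,cv2.COLOR_RGB2HSV);m=cv2.inRange(h,np.array(lo),np.array(hi))
    k=np.zeros_like(m);x0,y0,x1,y1=box;k[y0:y1,x0:x1]=m[y0:y1,x0:x1];return k
def hullellipse(m):
    p=cv2.findNonZero(m);return cv2.fitEllipse(cv2.convexHull(p))
E
python3 - <<'E'
from h import *
c=ctrl.read_camera("top");im=c["img"]
f=lambda v:np.round(v,4)
def show(n,m,z):
    e=hullellipse(m);dep=1.05-z
    print(n,"px",f(e[0]),"diam_mm",f(np.array(e[1])*dep/c["fx"]*1000),f(ray(c,e[0],z)));return ray(c,e[0],z)
B=show("bluering",blob(im,(100,120,60),(125,255,255),(155,205,220,270)),.02)
Y=show("yelring",blob(im,(22,100,80),(35,255,255),(220,185,280,245)),.02)
O=show("spot",blob(im,(5,150,120),(20,255,255),(415,200,455,240)),.010)
show("redA",blob(im,(0,150,140),(8,255,255),(230,125,275,175)),.095)
show("redB",blob(im,(0,150,140),(8,255,255),(225,280,270,325)),.095)
show("pink",blob(im,(160,60,120),(179,255,255),(290,160,335,205)),.095)
show("head",blob(im,(100,120,60),(125,255,255),(470,195,545,265)),.16)
for n,px in(("amber",(341,232)),("pinkv",(349,285))):print(n,f(ray(c,px,.056)))
print("flask",f(ray(c,(345,124),.0)), "top",f(ray(c,(349,113),.098)))
# caps: black, dark pixels top face
for n,px in(("cap1",(180,236)),("cap2",(245,212))):print(n,f(ray(c,px,.103)))
d=B-Y;print("rack dir",np.linalg.norm(d[:2]),np.degrees(np.arctan2(d[1],d[0])))
# grey rack outline & reader base
for n,box,z in(("rack",(140,175,300,275),.02),("base",(405,185,520,265),.01)):
    h=cv2.cvtColor(im,cv2.COLOR_RGB2HSV);print(n,[tuple(h[p]) for p in((250,210),(190,262),(240,450),(200,470),(300,150))][:5])
crop=np.vstack([cv2.resize(im[180:280,140:300],None,fx=3,fy=3,interpolation=cv2.INTER_CUBIC),cv2.resize(im[180:270,400:560],None,fx=3,fy=3,interpolation=cv2.INTER_CUBIC)])
cv2.imwrite("pics/crop.png",crop[:,:,::-1])
q=ctrl.get_state();print(Rot.from_quat(q["tcp_rot"]).as_matrix())
E
```

```text
bluering px [187.5611 236.4886] diam_mm [72.8243 73.4365] [0.5085 0.2231 0.02  ]
yelring px [247.5695 214.1218] diam_mm [74.7751 74.9659] [0.5526 0.1007 0.02  ]
spot px [435.2736 219.7717] diam_mm [44.0114 45.3076] [ 0.5373 -0.2802  0.01  ]
redA px [248.658 145.296] diam_mm [45.3832 46.2724] [0.6799 0.0908 0.095 ]
redB px [246.5298 307.1852] diam_mm [46.99   48.2932] [0.3748 0.0965 0.095 ]
pink px [312.1479 178.7318] diam_mm [47.625  48.0652] [ 0.6142 -0.0292  0.095 ]
head px [516.2967 230.0567] diam_mm [69.2121 96.3977] [ 0.512  -0.3807  0.16  ]
amber [ 0.5137 -0.085   0.056 ]
pinkv [ 0.4111 -0.0987  0.056 ]
flask [ 0.7394 -0.1019  0.    ] top [ 0.7385 -0.1007  0.098 ]
cap1 [0.5086 0.2199 0.103 ]
cap2 [0.5522 0.0976 0.103 ]
rack dir 0.13007586739671387 109.80942448068684
rack [(np.uint8(16), np.uint8(30), np.uint8(109)), (np.uint8(16), np.uint8(30), np.uint8(110)), (np.uint8(39), np.uint8(18), np.uint8(98)), (np.uint8(20), np.uint8(50), np.uint8(162)), (np.uint8(19), np.uint8(47), np.uint8(158))]
base [(np.uint8(16), np.uint8(30), np.uint8(109)), (np.uint8(16), np.uint8(30), np.uint8(110)), (np.uint8(39), np.uint8(18), np.uint8(98)), (np.uint8(20), np.uint8(50), np.uint8(162)), (np.uint8(19), np.uint8(47), np.uint8(158))]
[[-9.68713671e-01  2.48179933e-01 -7.37461559e-04]
 [ 2.48180863e-01  9.68712177e-01 -1.72563905e-03]
 [ 2.86119010e-04 -1.85467398e-03 -9.99998239e-01]]
```

View pics/crop.png

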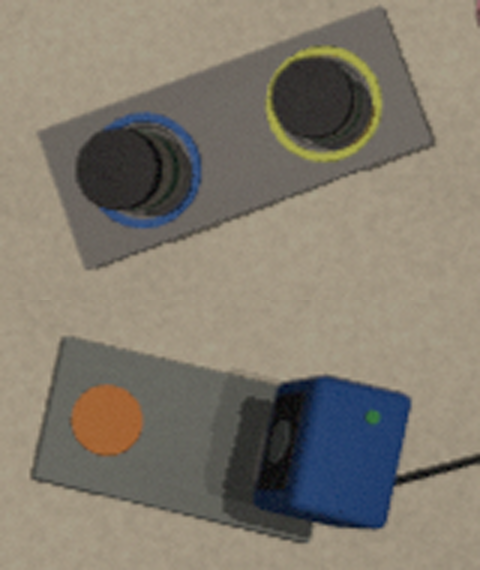

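The crop confirms that the two black-capped jars in the blue and yellow rings are the ones meant. The rings are 130.1 mm apart, which matches the 130 mm given. First I'll turn the tool so its closing axis lies along the rack's x.

```bash
cat >> h.py <<'E'
B=np.array([.5085,.2231]);Y=np.array([.5526,.1007]);S=np.array([.5373,-.2802])
def go(xy,z,yawdeg):
    s=ctrl.get_state();R=Rot.from_quat(s["tcp_rot"]);a=np.radians(yawdeg)
    y=np.array([np.cos(a),np.sin(a),0]);zz=np.array([0,0,-1.]);D=Rot.from_matrix(np.c_[np.cross(y,zz),y,zz])
    d=np.array([*xy,z])-s["eef_pos"]
    print("t",round(s["time"],2),"tcp",s["eef_pos"].round(4),"shift cm",(R.inv().apply(d)*100).round(2),"after-turn shift",(D.inv().apply(d)*100).round(2),"turn",(R.inv()*D).as_rotvec().round(4),"F",s["contact_force"].round(2),"op",round(s["opening"],3),"grip",round(s["finger_force"],1),"q",s["qpos"].round(2))
E
python3 -c "
from h import *
go(B,.231,19.8)"
```

```text
t 0.15 tcp [0.1673 0.6534 0.2302] shift cm [-4.373e+01 -3.322e+01 -3.000e-02] after-turn shift [-52.04  17.53  -0.08] turn [-1.800e-03  6.000e-04  9.744e-01] F [-0.54 -0.13 -0.3 ] op 1.002 grip 0.0 q [ 1.17  0.29  1.58  0.    1.28 -0.15]
```

send_rows([
  [[0,0,0,0,0,0.163,1],[0,0,0,0,0,0.163,1],[0,0,0,0,0,0.163,1],[0,0,0,0,0,0.163,1],[0,0,0,0,0,0.163,1],[0,0,0,0,0,0.163,1],[0,0,0,0,0,0,1],[0,0,0,0,0,0,1]],
], force=60)

```text
time: 1.15
eef_pos: [0.1674, 0.6538, 0.231]
tcp_rot: [0.576, 0.818, -0.0, 0.0]
contact_force: [-0.2, 0.4, -0.0]
opening: 0.998
finger_force: 0.0
```

```bash
python3 -c "
from h import *
go(B,.16,19.8)"
```

```text
t 1.15 tcp [0.1674 0.6538 0.231 ] shift cm [-52.05  17.57   7.12] after-turn shift [-52.07  17.5    7.1 ] turn [-0.0003  0.0004 -0.0013] F [-0.15  0.36 -0.03] op 0.998 grip 0.0 q [ 1.17  0.29  1.58 -0.    1.28  0.83]
```

send_rows([
  [[-5.2,1.75,0,0,0,0,1],[-5.2,1.75,0,0,0,0,1],[-5.2,1.75,0,0,0,0,1],[-5.2,1.75,0,0,0,0,1],[-5.2,1.75,0,0,0,0,1],[-5.2,1.75,0,0,0,0,1],[-5.2,1.75,0,0,0,0,1],[-5.2,1.75,0,0,0,0,1],[-5.2,1.75,0,0,0,0,1],[-5.2,1.75,0,0,0,0,1]],
])

```text
time: 2.4
eef_pos: [0.5077, 0.2211, 0.2316]
tcp_rot: [0.576, 0.818, 0.0, 0.0]
contact_force: [0.1, 0.2, 0.2]
opening: 0.999
finger_force: 0.0
```

send_rows([
  [[0,0,3.5,0,0,0,1],[0,0,3.5,0,0,0,1],[0,0,0,0,0,0,1],[0,0,0,0,0,0,1]],
])

```text
time: 2.9
eef_pos: [0.5074, 0.223, 0.1627]
tcp_rot: [0.576, 0.817, 0.001, 0.001]
contact_force: [0.5, 0.2, 0.0]
opening: 0.999
finger_force: 0.0
```

```bash
python3 -c "
from h import *
go(B,.056,19.8)
c=ctrl.read_camera('side');cv2.imwrite('pics/s1.png',cv2.resize(c['img'][160:400,120:440],None,fx=2.4,fy=2.4)[:,:,::-1])"
```

```text
t 2.9 tcp [0.5074 0.223  0.1627] shift cm [-0.03  0.08 10.67] after-turn shift [-0.03  0.1  10.67] turn [ 0.0019  0.0002 -0.0025] F [0.46 0.18 0.01] op 0.999 grip 0.0 q [ 0.23  0.09  1.94 -0.    1.12 -0.11]
```

View pics/s1.png

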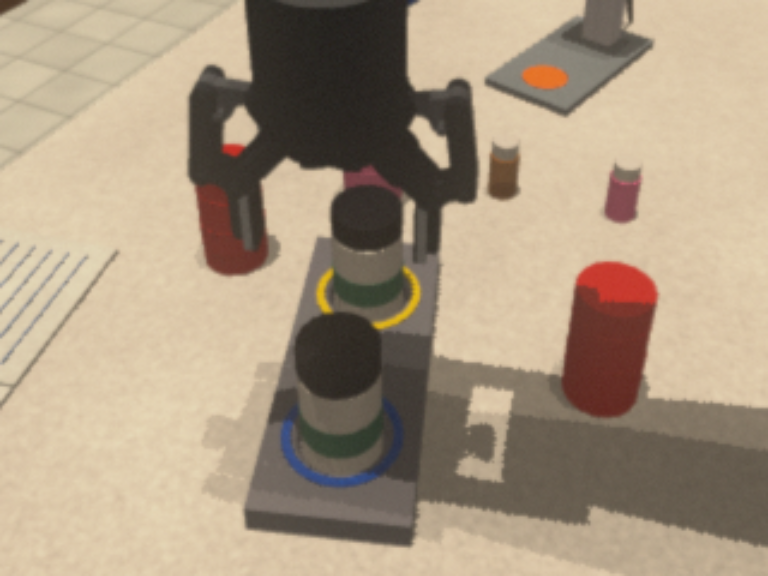

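The fingers straddle the blue-place jar (cap at crop pixel (340,355)). I'll lower, grip and lift.

send_rows([
  [[0,0.1,3,0,0,0,1],[0,0,3,0,0,0,1],[0,0,3,0,0,0,1],[0,0,2.4,0,0,0,1],[0,0,0,0,0,0,1],[0,0,0,0,0,0,1]],
])

```text
time: 3.7
eef_pos: [0.5092, 0.2236, 0.0495]
tcp_rot: [0.576, 0.817, 0.001, 0.001]
contact_force: [0.4, -0.4, 1.3]
opening: 0.998
finger_force: 0.0
```

send_rows([
  [[0,0,0,0,0,0,-1],[0,0,0,0,0,0,-1],[0,0,0,0,0,0,-1],[0,0,0,0,0,0,-1],[0,0,0,0,0,0,-1],[0,0,0,0,0,0,-1],[0,0,0,0,0,0,-1],[0,0,0,0,0,0,-1]],
], force=60)

```text
time: 4.7
eef_pos: [0.5091, 0.2234, 0.049]
tcp_rot: [0.576, 0.817, 0.001, 0.001]
contact_force: [0.3, 1.5, 6.2]
opening: 0.595
finger_force: 62.2
```

```bash
python3 -c "
from h import *
go(B,.056,19.8)"
```

```text
t 4.7 tcp [0.5091 0.2234 0.049 ] shift cm [-0.01 -0.06 -0.7 ] after-turn shift [-0.01 -0.06 -0.7 ] turn [ 0.003   0.0002 -0.0036] F [0.26 1.51 6.19] op 0.595 grip 62.2 q [ 0.23  0.25  1.99  0.    0.9  -0.11]
```

send_rows([
  [[0,0,-0.8,0,0,0,-1],[0,0,-1,0,0,0,-1],[0,0,-1,0,0,0,-1],[0,0,-1,0,0,0,-1],[0,0,-1,0,0,0,-1],[0,0,-1,0,0,0,-1],[0,0,-0.5,0,0,0,-1],[0,0,0,0,0,0,-1],[0,0,0,0,0,0,-1],[0,0,0,0,0,0,-1]],
])

```text
time: 5.95
eef_pos: [0.5073, 0.2229, 0.1097]
tcp_rot: [0.576, 0.817, -0.0, -0.0]
contact_force: [-0.1, -0.3, -5.7]
opening: 0.6
finger_force: 63.7
```

send_rows([
  [[0,0,0,0,0,0,-1],[0,0,0,0,0,0,-1],[0,0,0,0,0,0,-1],[0,0,0,0,0,0,-1],[0,0,0,0,0,0,-1],[0,0,0,0,0,0,-1]],
])

```text
time: 6.7
eef_pos: [0.5077, 0.223, 0.1103]
tcp_rot: [0.576, 0.817, 0.0, 0.0]
contact_force: [-0.3, 0.5, -6.0]
opening: 0.595
finger_force: 63.7
```

```bash
python3 -c "
from h import *
go(B,.049,19.8)
c=ctrl.read_camera('side');cv2.imwrite('pics/s2.png',cv2.resize(c['img'][160:400,120:440],None,fx=2.4,fy=2.4)[:,:,::-1])"
```

```text
t 6.7 tcp [0.5077 0.223  0.1103] shift cm [-0.02  0.08  6.13] after-turn shift [-0.02  0.08  6.13] turn [ 0.     -0.     -0.0036] F [-0.32  0.5  -5.97] op 0.595 grip 63.7 q [ 0.23  0.16  1.97  0.    1.02 -0.11]
```

View pics/s2.png

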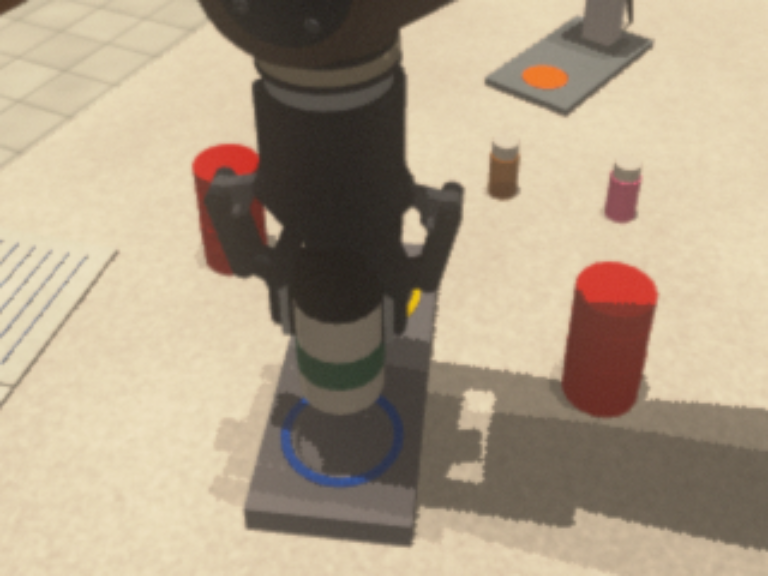

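The jar from the blue place hangs upright over its socket (bottom at about crop (340,405)) and pulls about 6 N. That is roughly 0.6 kg, so this is the heavy one. I'll set it back.

send_rows([
  [[0,0.08,1,0,0,0,-1],[0,0,1,0,0,0,-1],[0,0,1,0,0,0,-1],[0,0,1,0,0,0,-1],[0,0,0.8,0,0,0,-1],[0,0,0.5,0,0,0,-1],[0,0,0.4,0,0,0,-1],[0,0,0.2,0,0,0,-1],[0,0,0,0,0,0,-1],[0,0,0,0,0,0,-1]],
])

```text
time: 8.0
eef_pos: [0.5087, 0.2233, 0.0517]
tcp_rot: [0.576, 0.817, 0.0, 0.0]
contact_force: [0.8, 0.5, -5.2]
opening: 0.593
finger_force: 63.7
```

```bash
python3 -c "
from h import *
go(B,.049,19.8)"
```

```text
t 8.0 tcp [0.5087 0.2233 0.0517] shift cm [-0.02 -0.03  0.27] after-turn shift [-0.02 -0.03  0.27] turn [ 0.0007  0.0001 -0.0036] F [ 0.76  0.48 -5.19] op 0.593 grip 63.7 q [ 0.23  0.25  1.99 -0.    0.91 -0.11]
```

send_rows([
  [[0,0,0.15,0,0,0,-1],[0,0,0.1,0,0,0,-1],[0,0,0.1,0,0,0,-1],[0,0,0,0,0,0,-1],[0,0,0,0,0,0,-1]],
])

```text
time: 8.62
eef_pos: [0.5086, 0.2234, 0.0489]
tcp_rot: [0.576, 0.817, -0.0, -0.0]
contact_force: [-4.3, -1.2, 6.5]
opening: 0.598
finger_force: 64.5
```

send_rows([
  [[0,0,0,0,0,0,0.4],[0,0,0,0,0,0,1],[0,0,0,0,0,0,1],[0,0,0,0,0,0,1],[0,0,0,0,0,0,1],[0,0,0,0,0,0,1]],
])

```text
time: 9.38
eef_pos: [0.5085, 0.2233, 0.0478]
tcp_rot: [0.576, 0.817, 0.0, 0.0]
contact_force: [-0.5, 0.5, 0.1]
opening: 1.001
finger_force: 0.0
```

send_rows([
  [[0,0,-1,0,0,0,1],[0,0,-2,0,0,0,1],[0,0,-3,0,0,0,1],[0,0,-3,0,0,0,1],[0,0,-2,0,0,0,1],[0,0,0,0,0,0,1]],
])

```text
time: 10.12
eef_pos: [0.51, 0.2237, 0.1607]
tcp_rot: [0.576, 0.817, 0.002, 0.002]
contact_force: [-0.2, -0.1, -0.9]
opening: 1.002
finger_force: 0.0
```

```bash
python3 -c "
from h import *
go(Y,.16,19.8)
c=ctrl.read_camera('side');cv2.imwrite('pics/s3.png',cv2.resize(c['img'][160:400,120:440],None,fx=2.4,fy=2.4)[:,:,::-1])"
```

```text
t 10.12 tcp [0.51   0.2237 0.1607] shift cm [-13.02  -0.11   0.07] after-turn shift [-13.02  -0.15   0.07] turn [ 0.0055  0.0006 -0.0035] F [-0.17 -0.07 -0.89] op 1.002 grip 0.0 q [ 0.23  0.09  1.93 -0.    1.11 -0.11]
```

View pics/s3.png

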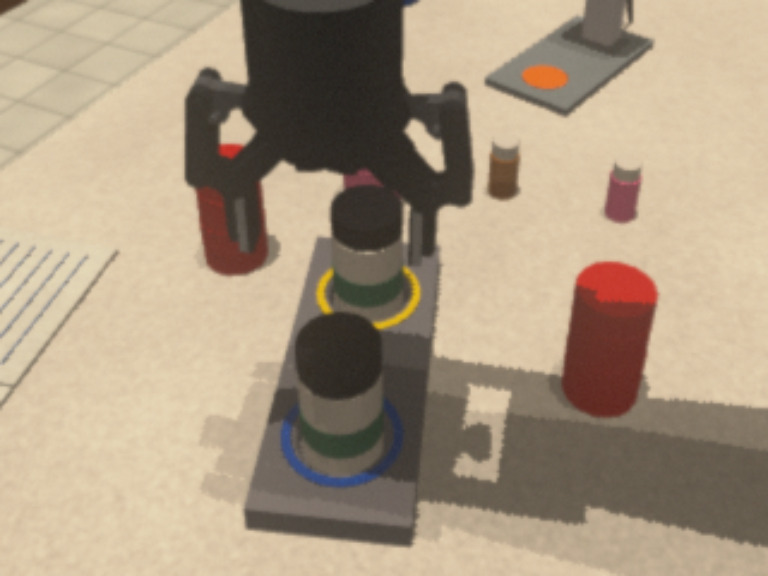

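The heavy jar stands back in the blue socket, cap at crop (340,355) as before, upright and seated. Next is the yellow place.

send_rows([
  [[-2.6,0,0,0,0,0,1],[-2.6,0,0,0,0,0,1],[-2.6,0,0,0,0,0,1],[-2.6,0,0,0,0,0,1],[-2.6,0,0,0,0,0,1],[0,0,0,0,0,0,1],[0,0,0,0,0,0,1]],
])

```text
time: 11.05
eef_pos: [0.5512, 0.1012, 0.1567]
tcp_rot: [0.577, 0.817, -0.0, -0.001]
contact_force: [0.9, -0.4, 0.1]
opening: 1.0
finger_force: 0.0
```

```bash
python3 -c "
from h import *
go(Y,.048,19.8)"
```

```text
t 11.05 tcp [0.5512 0.1012 0.1567] shift cm [-0.11  0.13 10.87] after-turn shift [-0.1   0.11 10.87] turn [-0.0019 -0.0011 -0.0037] F [ 0.86 -0.42  0.14] op 1.0 grip 0.0 q [ 0.    0.11  1.92  0.    1.11 -0.34]
```

send_rows([
  [[-0.1,0.1,3,0,0,0,1],[0,0,3,0,0,0,1],[0,0,3,0,0,0,1],[0,0,1.9,0,0,0,1],[0,0,0,0,0,0,1],[0,0,0,0,0,0,1]],
])

```text
time: 11.8
eef_pos: [0.5542, 0.1005, 0.0499]
tcp_rot: [0.576, 0.817, 0.001, 0.001]
contact_force: [0.3, -1.1, 0.7]
opening: 1.001
finger_force: 0.0
```

send_rows([
  [[0,0,0,0,0,0,-1],[0,0,0,0,0,0,-1],[0,0,0,0,0,0,-1],[0,0,0,0,0,0,-1],[0,0,0,0,0,0,-1],[0,0,0,0,0,0,-1],[0,0,0,0,0,0,-1],[0,0,0,0,0,0,-1]],
])

```text
time: 12.8
eef_pos: [0.5541, 0.1001, 0.0502]
tcp_rot: [0.576, 0.817, 0.0, 0.001]
contact_force: [-1.9, -1.1, 6.1]
opening: 0.595
finger_force: 62.8
```

send_rows([
  [[0,0,-0.8,0,0,0,-1],[0,0,-1,0,0,0,-1],[0,0,-1,0,0,0,-1],[0,0,-1,0,0,0,-1],[0,0,-1,0,0,0,-1],[0,0,-1,0,0,0,-1],[0,0,-0.2,0,0,0,-1],[0,0,0,0,0,0,-1],[0,0,0,0,0,0,-1],[0,0,0,0,0,0,-1]],
])

```text
time: 14.05
eef_pos: [0.553, 0.1002, 0.1083]
tcp_rot: [0.576, 0.817, -0.0, -0.0]
contact_force: [0.7, -0.2, -1.0]
opening: 0.595
finger_force: 62.5
```

send_rows([
  [[0,0,0,0,0,0,-1],[0,0,0,0,0,0,-1],[0,0,0,0,0,0,-1],[0,0,0,0,0,0,-1],[0,0,0,0,0,0,-1],[0,0,0,0,0,0,-1]],
])

```text
time: 14.8
eef_pos: [0.5533, 0.1002, 0.1088]
tcp_rot: [0.576, 0.817, -0.0, -0.0]
contact_force: [0.2, -0.7, -1.3]
opening: 0.594
finger_force: 62.5
```

```bash
python3 -c "
from h import *
go(Y,.049,19.8)
c=ctrl.read_camera('side');cv2.imwrite('pics/s4.png',cv2.resize(c['img'][160:400,120:440],None,fx=2.4,fy=2.4)[:,:,::-1])"
```

```text
t 14.8 tcp [0.5533 0.1002 0.1088] shift cm [ 0.07 -0.05  5.98] after-turn shift [ 0.07 -0.05  5.98] turn [-0.      0.     -0.0035] F [ 0.23 -0.68 -1.29] op 0.594 grip 62.5 q [-0.    0.17  1.95 -0.    1.02 -0.34]
```

View pics/s4.png

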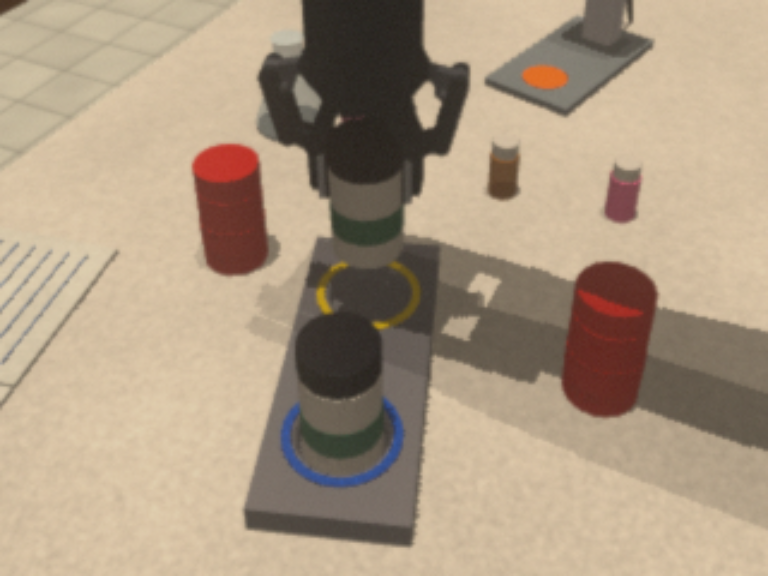

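The jar from the yellow place hangs at crop (367,190) and pulls only about 1.3 N, while the heavy one stands in the blue socket. So jar_1 (blue place) is the heavier. I'll set jar_2 back.

send_rows([
  [[0,0,1,0,0,0,-1],[0,0,1,0,0,0,-1],[0,0,1,0,0,0,-1],[0,0,1,0,0,0,-1],[0,0,0.8,0,0,0,-1],[0,0,0.5,0,0,0,-1],[0,0,0.4,0,0,0,-1],[0,0,0.2,0,0,0,-1],[0,0,0.1,0,0,0,-1],[0,0,0,0,0,0,-1]],
])

```text
time: 16.1
eef_pos: [0.5534, 0.1002, 0.0503]
tcp_rot: [0.576, 0.817, -0.0, -0.0]
contact_force: [-4.3, -0.4, 5.8]
opening: 0.596
finger_force: 63.1
```

send_rows([
  [[0,0,0,0,0,0,-1],[0,0,0,0,0,0,-1]],
])

```text
time: 16.35
eef_pos: [0.5534, 0.1002, 0.0503]
tcp_rot: [0.576, 0.817, -0.0, -0.0]
contact_force: [-3.5, -0.7, 4.6]
opening: 0.598
finger_force: 63.1
```

send_rows([
  [[0,0,0,0,0,0,0.4],[0,0,0,0,0,0,1],[0,0,0,0,0,0,1],[0,0,0,0,0,0,1],[0,0,0,0,0,0,1],[0,0,0,0,0,0,1]],
])

```text
time: 17.1
eef_pos: [0.5533, 0.1002, 0.0488]
tcp_rot: [0.576, 0.817, -0.0, -0.0]
contact_force: [-0.5, 0.1, -0.0]
opening: 0.999
finger_force: 0.0
```

send_rows([
  [[0,0,-1,0,0,0,1],[0,0,-2,0,0,0,1],[0,0,-3,0,0,0,1],[0,0,-3,0,0,0,1],[0,0,-2,0,0,0,1],[0,0,0,0,0,0,1],[0,0,0,0,0,0,1]],
])

```text
time: 17.98
eef_pos: [0.5526, 0.1002, 0.1579]
tcp_rot: [0.576, 0.817, -0.0, -0.001]
contact_force: [0.0, -0.2, -1.1]
opening: 1.0
finger_force: 0.0
```

send_rows([
  [[2.6,0,0,0,0,0,1],[2.6,0,0,0,0,0,1],[2.6,0,0,0,0,0,1],[2.6,0,0,0,0,0,1],[2.6,0,0,0,0,0,1],[0,0,0,0,0,0,1],[0,0,0,0,0,0,1]],
])

```text
time: 18.85
eef_pos: [0.5093, 0.2221, 0.1577]
tcp_rot: [0.576, 0.817, -0.001, -0.001]
contact_force: [-0.3, 0.6, 0.4]
opening: 1.003
finger_force: 0.0
```

```bash
python3 -c "
from h import *
go(B,.05,19.8)
c=ctrl.read_camera('side');cv2.imwrite('pics/s5.png',cv2.resize(c['img'][160:400,120:440],None,fx=2.4,fy=2.4)[:,:,::-1])"
```

```text
t 18.85 tcp [0.5093 0.2221 0.1577] shift cm [ 0.12 -0.02 10.77] after-turn shift [ 0.12 -0.05 10.77] turn [-0.002   0.0002 -0.0035] F [-0.34  0.61  0.4 ] op 1.003 grip 0.0 q [ 0.23  0.1   1.93 -0.    1.11 -0.11]
```

View pics/s5.png

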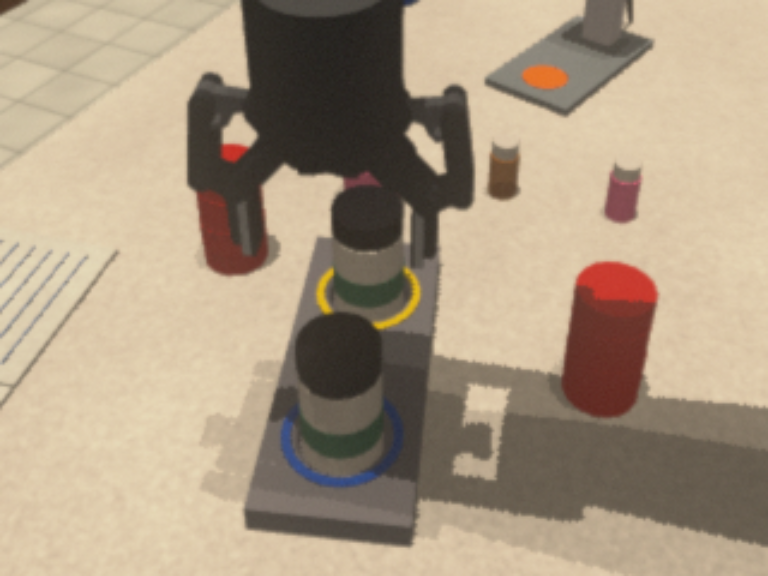

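Both jars are seated, jar_2 at crop (367,250) and jar_1 at (340,390). Now I'll take jar_1.

send_rows([
  [[0.1,0,3,0,0,0,1],[0,0,3,0,0,0,1],[0,0,3,0,0,0,1],[0,0,1.8,0,0,0,1],[0,0,0,0,0,0,1],[0,0,0,0,0,0,1]],
])

```text
time: 19.65
eef_pos: [0.5104, 0.2236, 0.052]
tcp_rot: [0.577, 0.817, 0.001, 0.001]
contact_force: [-0.5, 0.2, -0.0]
opening: 1.003
finger_force: 0.0
```

send_rows([
  [[0,0,0,0,0,0,-1],[0,0,0,0,0,0,-1],[0,0,0,0,0,0,-1],[0,0,0,0,0,0,-1],[0,0,0,0,0,0,-1],[0,0,0,0,0,0,-1],[0,0,0,0,0,0,-1],[0,0,0,0,0,0,-1]],
], force=70)

```text
time: 20.65
eef_pos: [0.5097, 0.2237, 0.0522]
tcp_rot: [0.576, 0.817, 0.0, 0.0]
contact_force: [-2.3, -1.5, 5.7]
opening: 0.596
finger_force: 72.8
```

send_rows([
  [[0,0,-0.8,0,0,0,-1],[0,0,-1.5,0,0,0,-1],[0,0,-2,0,0,0,-1],[0,0,-2,0,0,0,-1],[0,0,-2,0,0,0,-1],[0,0,-2,0,0,0,-1],[0,0,-2,0,0,0,-1],[0,0,-1.7,0,0,0,-1],[0,0,0,0,0,0,-1],[0,0,0,0,0,0,-1]],
])

```text
time: 21.9
eef_pos: [0.5087, 0.2235, 0.1899]
tcp_rot: [0.576, 0.817, -0.001, -0.001]
contact_force: [-0.5, -0.7, -7.1]
opening: 0.596
finger_force: 74.0
```

send_rows([
  [[0,0,0,0,0,0.096,-1],[0,0,0,0,0,0.096,-1],[0,0,0,0,0,0.096,-1],[0,0,0,0,0,0.096,-1],[0,0,0,0,0,0.096,-1],[0,0,0,0,0,0.096,-1],[0,0,0,0,0,0,-1],[0,0,0,0,0,0,-1]],
])

```text
time: 22.9
eef_pos: [0.509, 0.2235, 0.19]
tcp_rot: [0.784, 0.62, -0.001, -0.0]
contact_force: [-0.7, 0.6, -5.9]
opening: 0.599
finger_force: 74.0
```

```bash
python3 -c "
from h import *
go(S,.1335,-13)"
```

```text
t 22.9 tcp [0.509  0.2235 0.19  ] shift cm [-48.36  14.38   5.66] after-turn shift [-48.44  14.09   5.65] turn [-0.0013  0.0007 -0.0057] F [-0.75  0.56 -5.91] op 0.599 grip 74.0 q [ 0.23  0.06  1.91 -0.    1.17  0.46]
```

send_rows([
  [[-1.5,0.45,0,0,0,0,-1],[-3,0.9,0,0,0,0,-1],[-3,0.9,0,0,0,0,-1],[-3,0.9,0,0,0,0,-1],[-3,0.9,0,0,0,0,-1],[-3,0.9,0,0,0,0,-1],[-3,0.9,0,0,0,0,-1],[-3,0.9,0,0,0,0,-1],[-3,0.9,0,0,0,0,-1],[-3,0.9,0,0,0,0,-1]],
])

```text
time: 24.15
eef_pos: [0.526, -0.0754, 0.1909]
tcp_rot: [0.785, 0.62, -0.0, 0.0]
contact_force: [-0.6, 0.7, -5.8]
opening: 0.596
finger_force: 74.5
```

send_rows([
  [[-3,0.9,0,0,0,0,-1],[-3,0.9,0,0,0,0,-1],[-3,0.9,0,0,0,0,-1],[-3,0.9,0,0,0,0,-1],[-3,0.9,0,0,0,0,-1],[-1.5,0.4,0,0,0,0,-1],[0,0,0,0,0,0,-1],[0,0,0,0,0,0,-1]],
])

```text
time: 25.15
eef_pos: [0.5356, -0.2444, 0.1906]
tcp_rot: [0.785, 0.62, 0.0, -0.001]
contact_force: [0.6, 0.3, -6.3]
opening: 0.596
finger_force: 74.6
```

```bash
python3 -c "
from h import *
go(S,.1215,-13)"
```

```text
t 25.15 tcp [ 0.5356 -0.2444  0.1906] shift cm [-3.45  1.    6.9 ] after-turn shift [-3.45  0.97  6.91] turn [-0.0009 -0.001  -0.0066] F [ 0.64  0.25 -6.33] op 0.596 grip 74.6 q [-0.6   0.14  1.83  0.    1.18 -0.37]
```

send_rows([
  [[-1.7,0.5,0,0,0,0,-1],[-1.7,0.5,0,0,0,0,-1],[0,0,1.2,0,0,0,-1],[0,0,1.5,0,0,0,-1],[0,0,1.5,0,0,0,-1],[0,0,1.5,0,0,0,-1],[0,0,1.2,0,0,0,-1],[0,0,0,0,0,0,-1],[0,0,0,0,0,0,-1],[0,0,0,0,0,0,-1]],
])

```text
time: 26.4
eef_pos: [0.5383, -0.2811, 0.1229]
tcp_rot: [0.785, 0.62, 0.0, 0.001]
contact_force: [0.0, -0.7, -5.5]
opening: 0.592
finger_force: 74.6
```

```bash
python3 -c "
from h import *
go(S,.1215,-13)
c=ctrl.read_camera('side');cv2.imwrite('pics/s6.png',cv2.resize(c['img'][60:400,150:470],None,fx=1.7,fy=1.7)[:,:,::-1])
K=np.array([[c['fx'],0,c['cx']],[0,c['fy'],c['cy']],[0,0,1]])
for z in(.0775,.1725):
  p=K@(c['R']@np.array([*S,z])+c['t']);print('full px',p[:2]/p[2],'crop',(p[:2]/p[2]-[150,60])*1.7)"
```

```text
t 26.4 tcp [ 0.5383 -0.2811  0.1229] shift cm [ 0.07 -0.12  0.14] after-turn shift [ 0.07 -0.12  0.14] turn [ 0.0019  0.0008 -0.0071] F [ 0.01 -0.68 -5.48] op 0.592 grip 74.6 q [-0.65  0.25  1.83 -0.    1.06 -0.41]
full px [349.38314302 168.67493579] crop [338.95134313 184.74739084]
full px [353.13058524 131.7791546 ] crop [345.32199491 122.02456282]
```

View pics/s6.png

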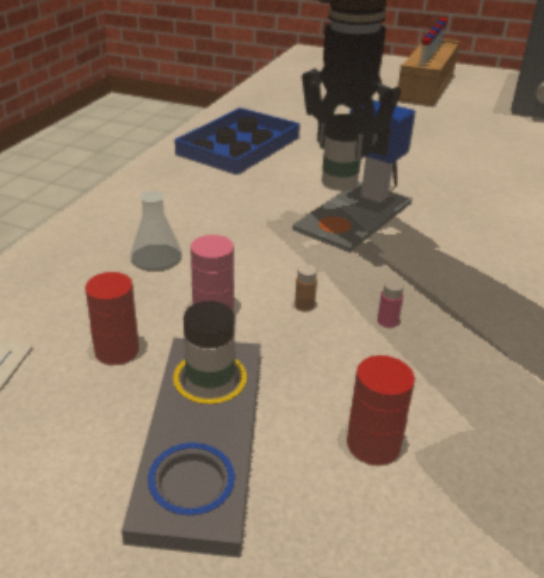

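Jar_1 hangs upright over the orange spot, its bottom at crop (340,185) against a predicted (339,185). Jar_2 stands in the yellow socket at (210,345), the vials and flask stand where they were, and nothing touches the reader. I'll let the arm settle, then hand in.

send_rows([
  [[0,0,0,0,0,0,-1],[0,0,0,0,0,0,-1],[0,0,0,0,0,0,-1],[0,0,0,0,0,0,-1],[0,0,0,0,0,0,-1],[0,0,0,0,0,0,-1]],
])

```text
time: 27.2
eef_pos: [0.5377, -0.2807, 0.1218]
tcp_rot: [0.785, 0.62, -0.0, -0.0]
contact_force: [0.3, -0.3, -5.4]
opening: 0.596
finger_force: 74.6
```

```bash
python3 -c "
from h import *
go(S,.1215,-13);print(ctrl.sign_off())"
```

```text
t 27.2 tcp [ 0.5377 -0.2807  0.1218] shift cm [ 0.04 -0.05  0.03] after-turn shift [ 0.04 -0.05  0.03] turn [-0.0001 -0.     -0.0071] F [ 0.27 -0.33 -5.35] op 0.596 grip 74.6 q [-0.65  0.25  1.83  0.    1.06 -0.41]
the job is handed in; nothing more can be done
None
```

I handed the job in at 27.2 s with the heavier jar (jar_1, blue place, about 6 N against 1.3 N) held upright and still at the reader focus, and the lighter jar back in the yellow place; the sign-off returned no verdict.

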